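# Feel out the heavy side of a rotisserie drum and hold it down for the counterbalance

### The arm

A 6-joint arm with a two-finger parallel gripper is mounted at the origin on the work surface. World frame = base frame: x ahead of the robot, y to its left, z up, the work surface at z = 0. Lengths are in m, angles in rad, forces in N, time in s.
With the tool pointing down it reaches from about 0.35 to 0.875 m from the base axis. Payload 4.2 kg.
Tool frame: the origin (TCP) lies midway between the tips of the shut fingers; the grasp point (between the pads) lies 19 mm behind it; z points along the fingers, y is the line along which they close (so a half turn about z gives the same grasp; the last joint's range is limited). The gripper opens to 87 mm and grips with 3 to 60 N. Pads are 19 mm wide; open, the fingers measure 117 mm over their backs; the gripper's body (75 mm by 190 mm) begins 51 mm behind the grasp point.
Start: joints at [1.418, 0.385, 0.008, 0, -1.194, -0.259], TCP at [0.25, 0.573, 0.223] pointing down, gripper open.
Joint ranges: [-3.14, 3.14], [-1.21, 2.06], [-1.07, 1.41], [-3.16, 2.05], [-2.99, -0.16], [-3.1, 3.1]. Speed limits (rad/s): [2.79, 2.79, 3.14, 3.14, 3.14, 3.14].

### API

Orientations are given as a rotation vector (axis times angle).
In Python, from cell import * gives the robot as it stands. The module is installed in compiled form; this text tells all that it offers.
- The arm moves only by the tool send_rows, never from a script. Its argument "deltas" is a list of rows, each a list of 6 numbers: the shift along the tool's x, y, z in m, then the turn, a rotation vector about the tool's x, y, z in degrees. In form: [[tx, ty, tz, ax, ay, az], ...]. A call has 1 to 5 rows; each row is the pose to reach, as a shift and turn from the pose commanded when the call began, along the tool's axes at that moment; what a row does not reach only later rows make up. A row lasts 1/10 s, in which the tool goes at most 50 mm and 8.59 degrees, less where a joint would pass 70% of its speed; a pose out of reach is approached as far as the arm can. A call with a gripper value outside its range is refused whole. "jaw" is the finger opening in m, from 0 to 0.087, set as the call begins (left out, the last holds). The fingers move at their own pace and stop on an object; "force" is the grip in N (left out, the last holds). Time passes only in rows, so rows that repeat a pose let the fingers close. It gives the time, the measured TCP pose, the force, the opening and the grip force at its end, in the units of the state.
- get_obs(): the state, without advancing time (a new reading comes with each control period).
- get_image(name): name is "scene" or "top" or "wrist"; returns the picture (400x640x3 uint8, blue, green, red); there is no depth.
- camera_model(name): a dict with "fx", "fy", "cx", "cy" (pixels), "D" ([k1, k2, p1, p2, k3] as OpenCV has them; the pictures are not rectified), "R" (3x3) and "t" (3): a world point X has camera coordinates R X + t. Camera axes: x right, y down, z forward; pixel columns grow to the right and rows downward; lengths in m; the calibration is good to about 2 mm. A picture is of the moment at which its call begins: read the wrist's pose just before it. camera_model takes no time and is no camera call; for the wrist camera it gives the pose at the moment of the call.
- sign_off(): hands the job in; it is judged then, once.
The state is a dict: "time_s": time; "qpos": joint angles; "dq": joint speeds; "tau": joint torques, N m; "position": TCP position; "orientation": TCP orientation; "force": force on the tool from outside, world axes, zero at the start; "wrist_torque": the same for the moment, N m; "grip_width": finger opening in m; "grasp_force": force on a finger pad.
Only numpy, scipy, OpenCV 4.12 (cv2) and the standard library are available. Lean on these libraries where they do the work, as an engineer would, in place of code of your own. Each camera call takes 0.05 s, during which the arm holds its last target. There are 200 camera calls.

### The job

Slip the steel counterweight ring over the top of the upright counterbalance rod on the rotisserie, let it sit on the shoulder and let go of it. Then turn the spit by the wooden crank grip to feel on which side the closed drum is heavy, bring that heavy side straight down, and finish while still holding the crank grip there, so that the counterbalance can be clamped opposite. Leave the other things on the counter where they are.

Things in the scene. Friction and masses are not known exactly. Their poses are not given: they have to be found in the camera images.
- weight_center (a point): The counterweight: a dark steel ring lying flat on the counter, outside diameter 43 mm, bore 15.6 mm, 30 mm high, about 0.29 kg. The point is its centre, half-way up; z is its bore axis.
- weight: The same counterweight ring; origin at the centre of its underside.
- rod_top (a point): Top of the counterbalance rod, a fixed upright steel rod 11 mm in diameter with a tapered tip, standing on the clamp hub outside the rotisserie's post on the side away from the crank. The rod is 53 mm long above its shoulder; z points up.
- rod_shoulder (a point): Centre of the flat shoulder (19 mm in diameter, 37 mm above the spit axis) at the foot of the counterbalance rod, on which the ring comes to sit, its centre 15 mm above this point. The axes are those of the rotisserie: z up, y along the spit towards the crank.
- crank_axis (a point): Fixed point on the spit's level axis, 135 mm above the counter, amid the circle that the middle of the crank grip follows. y runs along the spit away from the drum, z up, x level. The crank arm, which reaches 64 mm to both sides of the axis, has its outer face 50 mm from here towards -y.
- spit (a joint): Angle of the spit with drum and crank, rad, without limit. At 0 the grip is straight above the axis; at angle a its middle is 55 mm from crank_axis in the direction (sin a, 0, cos a) of that point's axes. It turns stiffly in dry bushings (steady friction 0.46 N m) and stays wherever it is left.
- drum (a point): Fixed point at the middle of the closed metal drum on the spit, 110 mm in diameter, 170 mm long. The load inside is wedged to one side, unseen and elsewhere each time (hatch and crank tell nothing of it). Its weight pulls with up to 0.32 to 0.43 N m for or against the turning, most when the heavy side is level with the axis; all else on the spit is balanced.
- grip: The crank grip: a turned wooden sleeve 20 mm in diameter and 88 mm long, spinning freely on its pin, parallel to the spit, free to take from above. Origin at its middle, y along its length.
- bowl: Bystander: yellow plastic bowl, 150 mm wide, 65 mm high; origin under its centre.
- cup: Bystander: clay cup, 76 mm wide, 85 mm high; origin under its centre.
- container: Bystander: glass container with green lid, 112 x 157 mm, 73 mm high; origin under its centre.
- scraper: Bystander: red silicone scraper with wooden handle, 263 mm long, lying; origin under the handle's front part.
- pepper_mill: Bystander: dark wooden pepper mill, 54 mm wide, 150 mm high; origin under its centre.
- salt_jar: Bystander: salt jar with white cap, 60 mm wide, 85 mm high; origin under its centre.

How it is judged:
On the way:
1. the counterweight sits on the rod's shoulder and has been let go (horizontal distance between weight_center and rod_shoulder below 0.006 m and z of weight_center in the frame of rod_shoulder between 0.011 and 0.02 m and angle between weight_center's own z axis and vertical below 0.15 rad and contact force between weight and the fingers below 0.2 N), for 0.2 s.
At the end, for the whole second after the job is handed in: Counterweight on the shoulder round the rod (6 mm off-axis at most, centre 11 to 20 mm above the shoulder, tilt under 0.15 rad), untouched; heavy side straight down within 0.30 rad; spit still (under 0.05 rad/s) and the crank grip held by the fingers (over 2 N) (all of step 1 and angle between load_c0's own z axis and vertical below 0.3 rad and contact force between the fingers and grip above 2 N and velocity of joint spit between -0.05 and 0.05 rad/s); the arm keeps its last pose, push and grip.
It fails at once if a bystander is shoved by more than 30 mm or tipped over (distance of any of bowl, cup, container, scraper, pepper_mill, salt_jar from where it was at the start of the episode above 0.03 m or angle between any of bowl, cup, container, scraper, pepper_mill, salt_jar's own z axis and vertical above 0.5 rad).
It also fails if it takes over 72 s, if anything falls off the work surface, if the arm or the gripper's body presses on something with over 40 N, if the wrist force passes 120 N, or if a joint passes its speed limit or range.

## Working session

There is one attempt and no reset: what is moved stays moved. The work goes in short steps, Python scripts to look and compute and a tool call to move; the robot and the scene stay as the last step left them, time stands still between calls to the robot, and variables do not carry over. Pictures are saved under pics/ and viewed, at most 10 in all, crops included, and the job is handed in when it is done.

Besides the shell and the picture viewer there is one more tool, called after ">>>" by a JSON object that holds its "name" and its "arguments", one argument or row to a line. send_rows: Moves the arm, as the interface text tells. Its arguments: {"type":"object","properties":{"deltas":{"type":"array","items":{"type":"array","items":{"type":"number"}}},"jaw":{"type":"number"},"force":{"type":"number"}},"required":["deltas"]}

```bash
mkdir -p pics; python3 - <<'E'
from cell import *
import cv2
for n in ("scene","top"):
    cv2.imwrite(f"pics/{n}0.png",get_image(n)); 
    m=camera_model(n); print(n,{k:(v.tolist() if hasattr(v,'tolist') else v) for k,v in m.items()})
print(get_obs())
E
```

```text
scene {'fx': 471.60552626316337, 'fy': 471.60552626316337, 'cx': 321.7767319441589, 'cy': 204.22557793068188, 'D': [-0.08215258033241338, 0.0, 0.0, 0.0, 0.0], 'R': [[0.7435369839311669, 0.6686602880030906, 0.006795055126136171], [0.46633808178159264, -0.5112223263339057, -0.7219283389215402], [-0.4792510271317195, 0.5399492127092816, -0.6919344627114757]], 't': [-0.49783015118332224, -0.1438860870624303, 1.673207130281041]}
top {'fx': 408.2453953727224, 'fy': 408.2453953727224, 'cx': 312.1706784591181, 'cy': 210.8168529845745, 'D': [0.03209173771234159, 0.0, 0.0, 0.0, 0.0], 'R': [[0.011972108924943754, -0.9999190203111001, -0.0043152552622883296], [-0.9881441892895791, -0.01117031478867907, -0.15312179871188175], [0.15306119619658498, 0.006097285265693475, -0.9881979019059186]], 't': [0.06815948720679703, 0.620928559047647, 1.3020358719448768]}
{'time_s': 0.1, 'qpos': array([ 1.41760647e+00,  3.85472664e-01,  6.77458693e-03, -4.23093742e-04,
       -1.19403062e+00, -2.58603015e-01]), 'dq': array([ 0.00080288, -0.00439087,  0.00178384,  0.00231798,  0.00258749,
       -0.00106894]), 'tau': array([-2.07523262e-04, -3.91690493e+01,  1.87932873e+01,  4.23188344e+00,
        1.34239480e-02, -7.15860097e-05]), 'position': array([0.24992855, 0.57226232, 0.22157973]), 'orientation': array([ 3.07327693e+00, -6.42123124e-01, -4.56691648e-04]), 'force': array([-0.89024673, -0.79249806,  0.18465108]), 'wrist_torque': array([ 0.02549439, -0.00243991, -0.01466566]), 'grasp_force': 0.0, 'grip_width': 0.08712541293345617}
```

View pics/scene0.png

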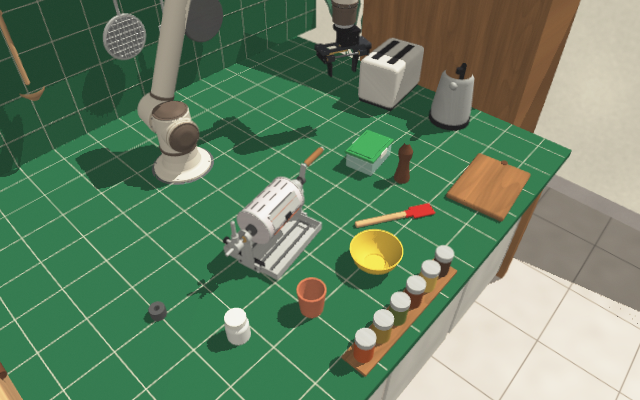

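View pics/top0.png

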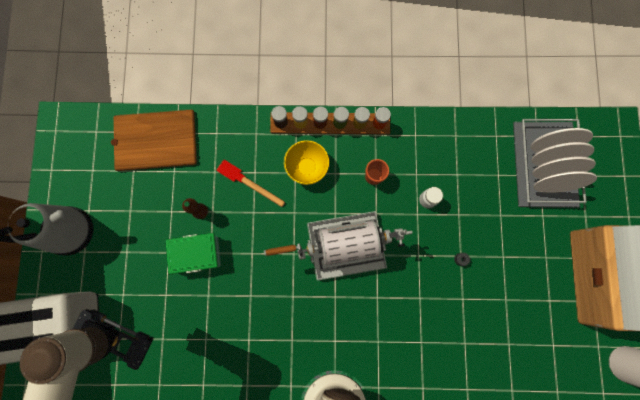

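The ring is at scene (157,311) / top (463,259). The rotisserie has its crank grip to the left in top (265–293, 250) and the rod end near (405,236). The bystanders are clear of both. I'll zoom in on the details next.

```bash
cat > h.py <<'E'
from cell import *
import cv2, numpy as np
from scipy.spatial.transform import Rotation as Rot
def ray(m,uv):
    K=np.array([[m['fx'],0,m['cx']],[0,m['fy'],m['cy']],[0,0,1]])
    p=cv2.undistortPoints(np.array([[uv]],float),K,np.array(m['D']))[0,0]
    R=np.array(m['R']);t=np.array(m['t'])
    return -R.T@t, R.T@np.array([p[0],p[1],1])
def atz(m,uv,z):
    c,d=ray(m,uv); return c+d*(z-c[2])/d[2]
def tri(obs):
    A=np.zeros((3,3));b=np.zeros(3);L=[]
    for m,uv in obs:
        c,d=ray(m,uv);d=d/np.linalg.norm(d);P=np.eye(3)-np.outer(d,d);A+=P;b+=P@c;L.append((c,P))
    X=np.linalg.solve(A,b); return X,[float(np.linalg.norm(P@(X-c))) for c,P in L]
def proj(m,X):
    K=np.array([[m['fx'],0,m['cx']],[0,m['fy'],m['cy']],[0,0,1]])
    return cv2.projectPoints(np.array([X],float),cv2.Rodrigues(np.array(m['R']))[0],np.array(m['t']),K,np.array(m['D']))[0].ravel()
def totool(v,o):  # world vector to tool axes
    return Rot.from_rotvec(o['orientation']).inv().apply(v)
E
python3 - <<'E'
from h import *
a=cv2.imread('pics/scene0.png');b=cv2.imread('pics/top0.png')
A=cv2.resize(a[140:290,200:340],None,fx=4,fy=4,interpolation=cv2.INTER_CUBIC)[:600]
B=cv2.resize(b[190:300,255:455],None,fx=4,fy=4,interpolation=cv2.INTER_CUBIC)
cv2.imwrite('pics/zs.png',A);cv2.imwrite('pics/zt.png',B)
m=camera_model('top');s=camera_model('scene')
print(tri([(m,(463,258.5)),(s,(157,308))]),atz(m,(463,259),.03),atz(s,(157,306),.03))
E
```

```text
(array([ 0.47136774, -0.41850247,  0.03026556]), [0.0013533874755995445, 0.00135338747559931]) [ 0.46899281 -0.41970017  0.03      ] [ 0.46699891 -0.41391418  0.03      ]
```

View pics/zs.png

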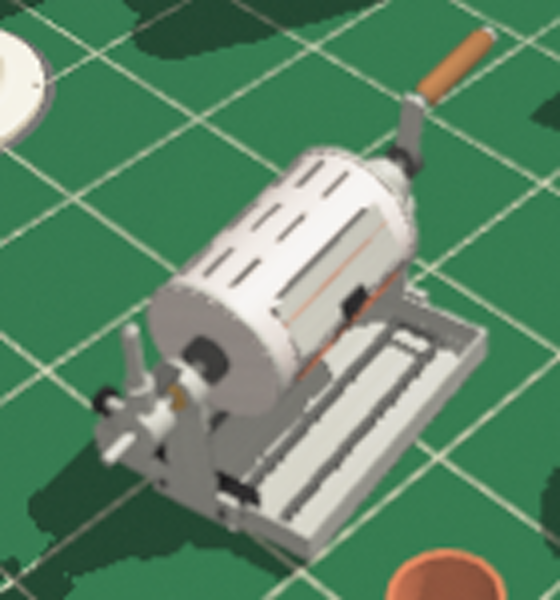

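View pics/zt.png

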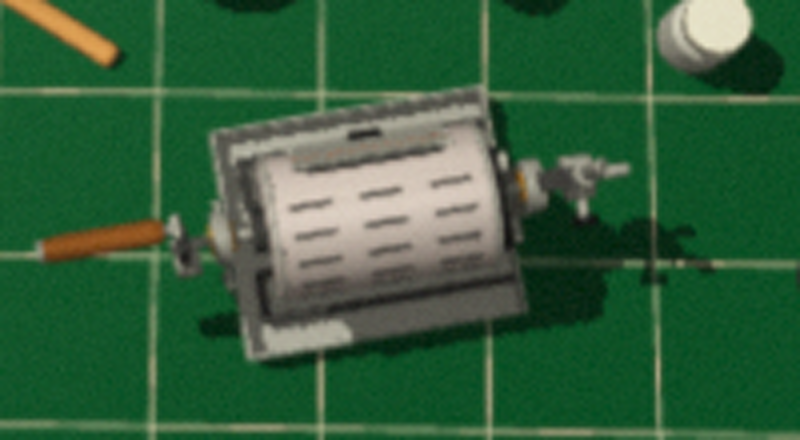

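```bash
python3 - <<'E'
from h import *
m=camera_model('top');s=camera_model('scene')
zs=lambda u,v:(200+u/4-.4,140+v/4-.4); zt=lambda u,v:(255+u/4-.4,190+v/4-.4)
P=atz(s,zs(131,327),.225);print('rodtop',P);q=proj(m,P);print('in zt',(q-[255,190])*4)
for dz,n in((-.053,'shoulder'),):
  q=proj(m,P+[0,0,dz]);print(n,(q-[255,190])*4)
  q=proj(s,P+[0,0,dz]);print(n,(q-[200,140])*4)
for zt_ in [(575,158),(583,210),(627,169)]:
  print(zt_,tri([(m,zt(*zt_)),(s,zs(131,327))]))
a=tri([(m,zt(42,251)),(s,zs(490,36))]);b=tri([(m,zt(162,231)),(s,zs(427,97))])
print('grip',a,b,np.linalg.norm(a[0]-b[0]))
d=b[0]-a[0];print('ang',np.degrees(np.arctan2(d[1],d[0])))
# base/tray corners at top view z~? drum axis
print('tray', [atz(m,zt(*c),.02)[:2] for c in [(212,132),(486,90),(524,312),(252,358)]])
E
```

```text
rodtop [ 0.54086182 -0.18822619  0.225     ]
in zt [597.5397994  159.50978306]
shoulder [581.88839125 167.14718236]
shoulder [139.85746529 383.58072928]
(575, 158) (array([ 0.53933157, -0.17862347,  0.21715432]), [0.007265183088275491, 0.007265183088275586])
(583, 210) (array([ 0.51225395, -0.17704599,  0.19639671]), [0.006356049621165961, 0.006356049621166007])
(627, 169) (array([ 0.54040845, -0.19874039,  0.23245403]), [0.009172590652054847, 0.009172590652054922])
grip (array([0.47584523, 0.21148583, 0.19126091]), [0.0023129266804987193, 0.002312926680498813]) (array([0.49149804, 0.12485319, 0.19215934]), [0.0026968520296296473, 0.0026968520296296312]) 0.08803994342682855
ang -79.7582798206786
tray [array([0.58417624, 0.09043731]), array([ 0.62248526, -0.13990072]), array([ 0.43772301, -0.16880193]), array([0.39746223, 0.05498553])]
```

Geometry checks out: the triangulated grip is 88.0 mm long at z = 0.191 (crank straight up), with its middle near (0.484, 0.168). The spit's y axis is about (-0.172, 0.985). The rod is near (0.543, -0.188) and the ring near (0.470, -0.419). I'll move above the ring with the fingers closing across the spit.

>>> {"name": "send_rows", "arguments": {
  "deltas": [
    [0, 0, -0.03, 0, 0, 8.5],
    [0, 0, -0.06, 0, 0, 17],
    [0, 0, -0.09, 0, 0, 25.5],
    [0, 0, -0.12, 0, 0, 34],
    [0, 0, -0.14, 0, 0, 42.5]
  ],
  "jaw": 0.087
}}

```text
time_s: 0.6
position: [0.2503, 0.5729, 0.3647]
orientation: [-2.626, 1.72, 0.001]
force: [-0.1, 0.5, -0.6]
grip_width: 0.0868
grasp_force: 0.0
```

>>> {"name": "send_rows", "arguments": {
  "deltas": [
    [0, 0, 0, 0, 0, 7],
    [0, 0, 0, 0, 0, 14]
  ]
}}

```text
time_s: 0.8
position: [0.25, 0.5728, 0.3629]
orientation: [-2.399, 2.027, 0.001]
force: [0.3, -0.2, -0.6]
grip_width: 0.087
grasp_force: 0.0
```

>>> {"name": "send_rows", "arguments": {
  "deltas": [
    [0.04, -0.02, 0, 0, 0, 0],
    [0.08, -0.04, 0, 0, 0, 0],
    [0.12, -0.06, 0, 0, 0, 0],
    [0.15, -0.075, 0, 0, 0, 0]
  ]
}}

```text
time_s: 1.2
position: [0.3507, 0.4357, 0.3623]
orientation: [2.404, -2.022, 0.0]
force: [0.7, -0.4, -0.1]
grip_width: 0.087
grasp_force: 0.0
```

>>> {"name": "send_rows", "arguments": {
  "deltas": [
    [0.04, -0.02, 0, 0, 0, 0],
    [0.08, -0.04, 0, 0, 0, 0],
    [0.12, -0.06, 0, 0, 0, 0],
    [0.15, -0.075, 0, 0, 0, 0]
  ]
}}

```text
time_s: 1.6
position: [0.4503, 0.3008, 0.3623]
orientation: [2.403, -2.022, -0.0]
force: [0.9, 0.4, -0.1]
grip_width: 0.0867
grasp_force: 0.0
```

>>> {"name": "send_rows", "arguments": {
  "deltas": [
    [0.04, -0.003, 0, 0, 0, 0],
    [0.08, -0.006, 0, 0, 0, 0],
    [0.12, -0.008, 0, 0, 0, 0],
    [0.15, -0.01, 0, 0, 0, 0]
  ]
}}

```text
time_s: 2.0
position: [0.4851, 0.1548, 0.3623]
orientation: [2.403, -2.022, -0.0]
force: [-0.1, -0.7, 0.2]
grip_width: 0.087
grasp_force: 0.0
```

>>> {"name": "send_rows", "arguments": {
  "deltas": [
    [0.04, -0.002, 0, 0, 0, 0],
    [0.08, -0.004, 0, 0, 0, 0],
    [0.12, -0.006, 0, 0, 0, 0],
    [0.157, -0.007, 0, 0, 0, 0]
  ]
}}

```text
time_s: 2.4
position: [0.5189, 0.0018, 0.3622]
orientation: [2.404, -2.021, -0.001]
force: [0.2, 1.1, 0.3]
grip_width: 0.087
grasp_force: 0.0
```

>>> {"name": "send_rows", "arguments": {
  "deltas": [
    [0.04, 0.012, 0, 0, 0, 0],
    [0.08, 0.024, 0, 0, 0, 0],
    [0.12, 0.036, 0, 0, 0, 0],
    [0.16, 0.048, 0, 0, 0, 0],
    [0.202, 0.06, 0, 0, 0, 0]
  ]
}}

```text
time_s: 2.9
position: [0.494, -0.2072, 0.3623]
orientation: [2.405, -2.021, -0.001]
force: [-0.1, -0.2, 0.6]
grip_width: 0.087
grasp_force: 0.0
```

>>> {"name": "send_rows", "arguments": {
  "deltas": [
    [0.04, 0.012, 0.02, 0, 0, 0],
    [0.08, 0.024, 0.04, 0, 0, 0],
    [0.12, 0.036, 0.06, 0, 0, 0],
    [0.16, 0.048, 0.08, 0, 0, 0],
    [0.202, 0.06, 0.09, 0, 0, 0]
  ]
}}

```text
time_s: 3.4
position: [0.4691, -0.4159, 0.2698]
orientation: [-2.405, 2.021, 0.007]
force: [1.4, -0.8, 0.7]
grip_width: 0.087
grasp_force: 0.0
```

>>> {"name": "send_rows", "arguments": {
  "deltas": [
    [0, 0, 0.03, 0, 0, 0],
    [0, 0, 0.06, 0, 0, 0],
    [0, 0, 0.09, 0, 0, 0],
    [0, 0, 0.09, 0, 0, 0]
  ]
}}

```text
time_s: 3.8
position: [0.4674, -0.4133, 0.177]
orientation: [2.403, -2.022, -0.018]
force: [0.0, -0.3, 0.2]
grip_width: 0.087
grasp_force: 0.0
```

```bash
python3 - <<'E'
from h import *
o=get_obs();m=camera_model('wrist');im=get_image('wrist');cv2.imwrite('pics/w1.png',im)
print(o['position'],o['orientation'],-np.array(m['R']).T@np.array(m['t']),np.array(m['R']))
o=get_obs();print(o['position'],o['orientation'])
print('predicted',proj(m,[.4713,-.4185,.03]))
s,t=camera_model('scene'),camera_model('top')
print('knob',tri([(t,(255+583/4,190+210/4)),(s,(200+105/4,140+400/4))]))
E
```

```text
[ 0.46744334 -0.41328255  0.17704045] [ 2.40290077 -2.02231804 -0.01811518] [ 0.48083213 -0.47962498  0.34007589] [[-0.98538705 -0.17022246  0.00605565]
 [-0.16334994  0.95448148  0.24956343]
 [-0.04826131  0.24492738 -0.96833952]]
[ 0.4690607  -0.41453136  0.18029755] [ 2.40376777 -2.02074154 -0.00883796]
predicted [314.994531   183.05062798]
knob (array([ 0.51088839, -0.19595654,  0.1402617 ]), [0.0011352213652930415, 0.001135221365293169])
```

View pics/w1.png

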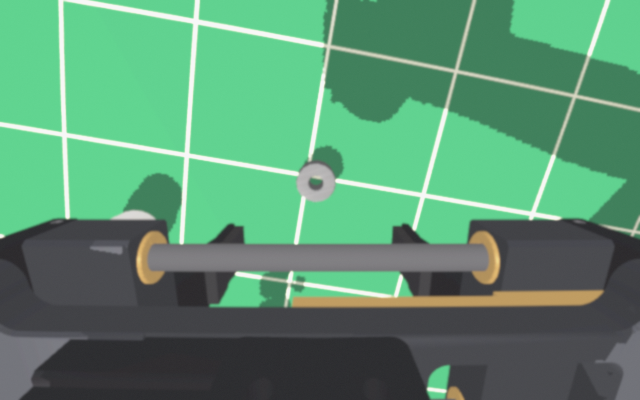

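The ring shows at (316,181), within 2 px of the prediction (315,183). The arm was still settling, so I'll measure once more at rest.

```bash
python3 - <<'E'
from h import *
for i in range(3):
    o=get_obs();m=camera_model('wrist');im=get_image('wrist')
    g=cv2.cvtColor(im,cv2.COLOR_BGR2HSV)[140:215,280:360]
    mask=((g[...,1]<60)).astype(np.uint8)
    n,l,st,c=cv2.connectedComponentsWithStats(mask); k=1+np.argmax(st[1:,4])
    ys,xs=np.where(l==k); (u,v),r=cv2.minEnclosingCircle(np.c_[xs,ys].astype(np.float32)); u+=280;v+=140
    print(u,v,r,st[k]); P=atz(m,(u,v),.025); print(P,o['position'],o['orientation'],totool(P-o['position'],o))
E
```

```text
319.4783172607422 178.60076522827148 40.40443801879883 [   0    0   80   75 1579]
[ 0.46931323 -0.42447803  0.025     ] [ 0.4690607  -0.41453136  0.18029755] [ 2.40376777 -2.02074154 -0.00883796] [0.0103834  0.00074618 0.15526738]
319.5 179.5 40.4043083190918 [   0    0   80   75 1559]
[ 0.47098542 -0.42436205  0.025     ] [ 0.47036647 -0.41532906  0.18266599] [ 2.40463911e+00 -2.02023532e+00 -1.11242308e-03] [0.00899366 0.00076158 0.15766762]
319.5 179.5 40.4043083190918 [   0    0   80   75 1544]
[ 0.47210507 -0.42470614  0.025     ] [ 0.47112182 -0.41569724  0.18406972] [ 2.40526456 -2.02034267  0.00360614] [0.00872283 0.00077313 0.15908682]
```

```bash
python3 - <<'E'
from h import *
for i in range(3):
    o=get_obs();m=camera_model('wrist');im=get_image('wrist')
    g=cv2.cvtColor(im,cv2.COLOR_BGR2HSV)[140:215,280:360]
    mask=((g[...,1]<60)&(g[...,2]<185)).astype(np.uint8); mask=cv2.morphologyEx(mask,cv2.MORPH_OPEN,np.ones((5,5)))
    n,l,st,c=cv2.connectedComponentsWithStats(mask); k=1+np.argmax(st[1:,4])
    ys,xs=np.where(l==k); (u,v),r=cv2.minEnclosingCircle(np.c_[xs,ys].astype(np.float32)); u+=280;v+=140
    print(u,v,r,st[k]); P=atz(m,(u,v),.022); print(P,o['position'],o['orientation'],totool(P-o['position'],o))
E
```

```text
322.2272720336914 181.4545440673828 19.743547439575195 [ 24  24  35  37 777]
[ 0.46908511 -0.42254738  0.022     ] [ 0.47141646 -0.41575486  0.18469534] [-2.40549709  2.02059436 -0.00572207] [0.00584018 0.0038571  0.1627033 ]
322.2272720336914 181.4545440673828 19.743547439575195 [ 26  24  33  37 729]
[ 0.46917685 -0.42243744  0.022     ] [ 0.47144994 -0.41567309  0.18486831] [-2.40520839  2.02042541 -0.00637928] [0.00580433 0.00387988 0.162875  ]
322.5 181.5 19.91240692138672 [ 26  24  33  37 754]
[ 0.4687343  -0.42229391  0.022     ] [ 0.47133525 -0.41552457  0.18468685] [-2.40498384  2.02045973 -0.00592365] [0.0058055  0.00419095 0.16269091]
```

>>> {"name": "send_rows", "arguments": {
  "deltas": [
    [0.005, 0.003, 0.04, 0, 0, 0],
    [0.005, 0.003, 0.08, 0, 0, 0],
    [0.005, 0.003, 0.12, 0, 0, 0],
    [0.005, 0.003, 0.15, 0, 0, 0],
    [0.005, 0.003, 0.165, 0, 0, 0]
  ],
  "jaw": 0.087
}}

```text
time_s: 4.65
position: [0.4671, -0.4198, 0.0152]
orientation: [2.404, -2.022, -0.006]
force: [0.2, -0.1, -0.1]
grip_width: 0.0866
grasp_force: 0.0
```

>>> {"name": "send_rows", "arguments": {
  "deltas": [
    [0, 0, 0.008, 0, 0, 0],
    [0, 0, 0.01, 0, 0, 0],
    [0, 0, 0.01, 0, 0, 0],
    [0, 0, 0.01, 0, 0, 0],
    [0, 0, 0.01, 0, 0, 0]
  ]
}}

```text
time_s: 5.15
position: [0.469, -0.4209, 0.0089]
orientation: [-2.405, 2.021, -0.004]
force: [0.5, 0.5, -0.0]
grip_width: 0.0869
grasp_force: 0.0
```

```bash
python3 - <<'E'
from h import *
o=get_obs();m=camera_model('wrist');im=get_image('wrist');cv2.imwrite('pics/w2.png',im)
print(o['position'],o['orientation'],o['force'],o['dq'])
print(proj(m,o['position']),proj(m,[.4695,-.421,.03]))
E
```

```text
[ 0.46895989 -0.42092756  0.00885895] [-2.40474248  2.02090594 -0.00372889] [ 0.54991397  0.53816698 -0.02983914] [-0.00099072  0.00332355 -0.00462137 -0.0016856   0.00150056  0.00116461]
[319.22606136 240.99787348] [318.28737302 255.89304937]
```

View pics/w2.png

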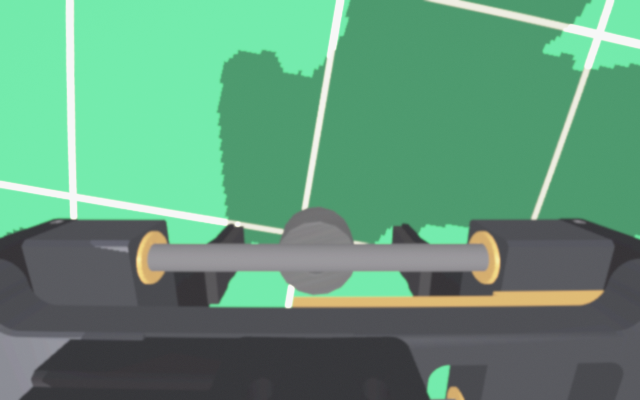

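The ring is centred between the fingers: top face centre at about (316.5,256), against (318,256) expected. I'll lower slightly, close and lift.

>>> {"name": "send_rows", "arguments": {
  "deltas": [
    [0, -0.001, 0.004, 0, 0, 0],
    [0, -0.001, 0.004, 0, 0, 0]
  ]
}}

```text
time_s: 5.4
position: [0.4691, -0.4201, 0.0032]
orientation: [-2.405, 2.021, 0.001]
force: [0.1, 1.0, 1.1]
grip_width: 0.0869
grasp_force: 0.0
```

>>> {"name": "send_rows", "arguments": {
  "deltas": [
    [0, 0, 0, 0, 0, 0],
    [0, 0, 0, 0, 0, 0],
    [0, 0, 0, 0, 0, 0],
    [0, 0, 0, 0, 0, 0],
    [0, 0, 0, 0, 0, 0]
  ],
  "jaw": 0.03,
  "force": 35
}}

```text
time_s: 5.9
position: [0.4692, -0.4204, 0.0036]
orientation: [2.405, -2.021, 0.0]
force: [-0.3, -0.7, -0.7]
grip_width: 0.055
grasp_force: 0.0
```

>>> {"name": "send_rows", "arguments": {
  "deltas": [
    [0, 0, 0, 0, 0, 0],
    [0, 0, 0, 0, 0, 0]
  ]
}}

```text
time_s: 6.1
position: [0.4694, -0.4204, 0.0036]
orientation: [-2.405, 2.021, -0.0]
force: [1.1, 0.1, 0.1]
grip_width: 0.042
grasp_force: 35.0
```

>>> {"name": "send_rows", "arguments": {
  "deltas": [
    [0, 0, -0.03, 0, 0, 0],
    [0, 0, -0.07, 0, 0, 0],
    [0, 0, -0.11, 0, 0, 0],
    [0, 0, -0.15, 0, 0, 0],
    [0, 0, -0.19, 0, 0, 0]
  ]
}}

```text
time_s: 6.6
position: [0.4685, -0.4196, 0.1942]
orientation: [-2.404, 2.022, 0.004]
force: [0.3, -0.0, -3.2]
grip_width: 0.042
grasp_force: 35.0
```

>>> {"name": "send_rows", "arguments": {
  "deltas": [
    [0, 0, -0.04, 0, 0, 0],
    [0, 0, -0.07, 0, 0, 0],
    [-0.03, -0.013, -0.076, 0, 0, 0],
    [-0.07, -0.03, -0.076, 0, 0, 0]
  ]
}}

```text
time_s: 7.0
position: [0.4867, -0.3466, 0.2702]
orientation: [-2.4, 2.025, -0.003]
force: [0.5, 0.8, -3.6]
grip_width: 0.0419
grasp_force: 35.0
```

>>> {"name": "send_rows", "arguments": {
  "deltas": [
    [-0.04, -0.017, 0, 0, 0, 0],
    [-0.08, -0.034, 0, 0, 0, 0],
    [-0.12, -0.052, 0, 0, 0, 0],
    [-0.16, -0.07, 0, 0, 0, 0],
    [-0.186, -0.081, 0, 0, 0, 0]
  ]
}}

```text
time_s: 7.5
position: [0.5342, -0.1462, 0.2686]
orientation: [2.407, -2.019, -0.003]
force: [0.6, -1.1, -3.1]
grip_width: 0.0416
grasp_force: 35.0
```

>>> {"name": "send_rows", "arguments": {
  "deltas": [
    [0, 0, 0, 0, 0, 0],
    [0, 0, 0, 0, 0, 0],
    [0, 0, 0, 0, 0, 0],
    [0, 0, 0, 0, 0, 0]
  ]
}}

```text
time_s: 7.9
position: [0.5341, -0.15, 0.2692]
orientation: [2.403, -2.023, -0.001]
force: [0.2, -0.5, -2.6]
grip_width: 0.0415
grasp_force: 35.0
```

```bash
python3 - <<'E'
from h import *
o=get_obs();m=camera_model('wrist');im=get_image('wrist')
print(o['position'],o['orientation'],o['force'],o['dq'])
import pickle;pickle.dump((o,m),open('w3.pkl','wb'))
print('tcp',proj(m,o['position']),'rodtop',proj(m,[.541,-.188,.225]),proj(m,[.545,-.188,.225]))
cv2.imwrite('pics/w3.png',cv2.resize(im[100:300,200:460],None,fx=3,fy=3,interpolation=cv2.INTER_CUBIC))
E
```

```text
[ 0.53407999 -0.15004686  0.26922188] [ 2.40288971e+00 -2.02309813e+00 -1.02287651e-03] [ 0.20865373 -0.46589455 -2.58573456] [-0.00183578  0.00129029  0.00301815  0.00039915  0.00136526  0.00077428]
tcp [319.256971   240.96482644] rodtop [318.55986445 166.46610956] [313.00388808 165.51045877]
```

View pics/w3.png

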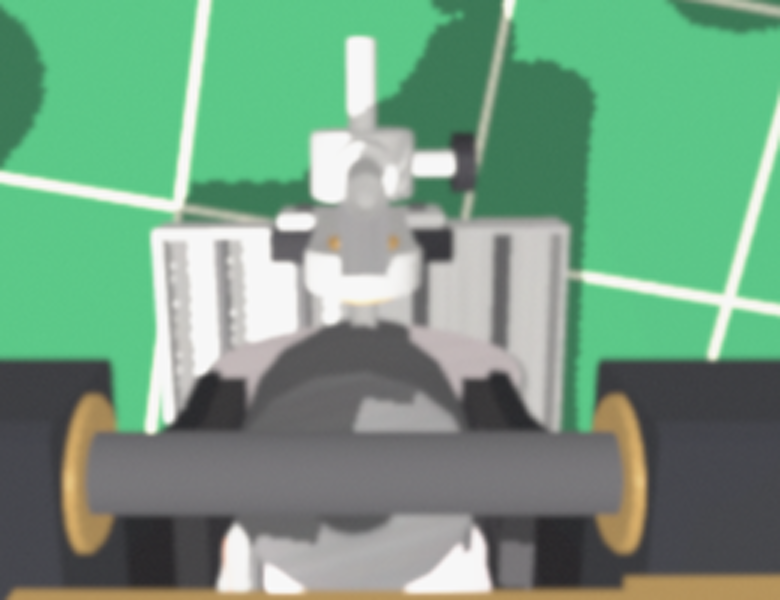

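The rod tip sits near (322,163) in the wrist picture. The drum end is below the held ring and the knob lies to the right. I'll zoom in for the tip and the ring edge.

```bash
python3 - <<'E'
from h import *
im=get_image('wrist'); cv2.imwrite('pics/w3full.png',im)
a=cv2.resize(im[130:200,290:350],None,fx=8,fy=8,interpolation=cv2.INTER_CUBIC)
b=cv2.resize(im[195:255,270:370],None,fx=3.2,fy=3.2,interpolation=cv2.INTER_CUBIC)
f=lambda x:np.clip(255*(x/255.)**1.0,0,255).astype(np.uint8)
g=lambda x:np.clip(255*(x/255.)**.5,0,255).astype(np.uint8)
c=np.zeros((560,800,3),np.uint8);c[:,:480]=f(a);c[:192,480:]=g(b)
cv2.imwrite('pics/w4.png',c)
E
```

```text
(no output)
```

View pics/w4.png

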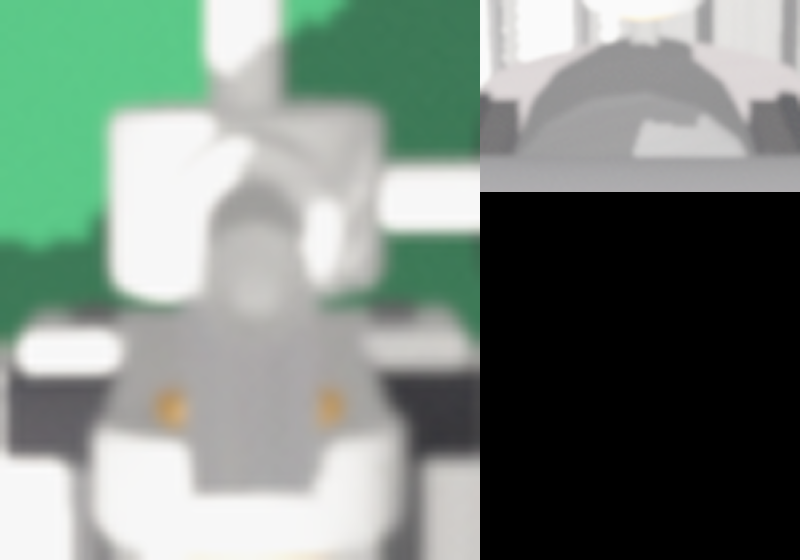

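Rod tip disc is at about (321.7,165.2). The held ring's lower-far edge is at v≈206 and its sides at u≈282.5 and 354.4. Next I compute both in tool axes.

```bash
python3 - <<'E'
from h import *
import pickle;o,m=pickle.load(open('w3.pkl','rb'))
p=o['position']
R=atz(m,(321.7,165.2),.225);print('rod',R,'tool',totool(R-p,o))
zb=p[2]-.0036
e=totool(atz(m,(320,206.2),zb)-p,o);print('ring bottom far edge tool',e,'-> centre x',e[0]-.0215)
for v in(238,242):
  for u in (282.5,354.4): print(totool(atz(m,(u,v),zb+.03)-p,o))
for z in (.03,):
  Tb=Rot.from_rotvec(o['orientation'])
  for x in (0,.001,.002):
    c=p+Tb.apply([x,0,.0036]);q=[proj(m,c+Tb.apply([.0215*np.cos(a),.0215*np.sin(a),-z])) for a in np.linspace(0,6.28,60)]
    q2=[proj(m,c+Tb.apply([.0215*np.cos(a),.0215*np.sin(a),0])) for a in np.linspace(0,6.28,60)]
    q=np.array(q);q2=np.array(q2);print(x,'top u',q[:,0].min(),q[:,0].max(),'top v',q[:,1].min(),'bot v',q2[:,1].min())
E
```

```text
rod [ 0.53895915 -0.18926633  0.225     ] tool [0.03948671 0.00184016 0.04421494]
ring bottom far edge tool [0.02047918 0.00043312 0.003596  ] -> centre x -0.00102081942733908
[ 0.01227274 -0.0184113  -0.0264166 ]
[ 0.01227283  0.01741548 -0.02638936]
[ 0.01013916 -0.01847565 -0.0264162 ]
[ 0.01013992  0.01748046 -0.02638886]
0 top u 277.1819713784539 361.68001422437453 top v 220.36211042975134 bot v 204.5277535325332
0.001 top u 277.1130886061383 361.7528654094085 top v 218.4158478690237 bot v 202.88676671216928
0.002 top u 277.0440415847519 361.8258883851066 top v 216.4629223017879 bot v 201.2411707803353
```

>>> {"name": "send_rows", "arguments": {
  "deltas": [
    [0.02, 0.001, 0, 0, 0, 0],
    [0.0405, 0.002, 0, 0, 0, 0],
    [0.0405, 0.002, 0.015, 0, 0, 0],
    [0.0405, 0.002, 0.03, 0, 0, 0],
    [0.0405, 0.002, 0.037, 0, 0, 0]
  ]
}}

```text
time_s: 8.5
position: [0.5385, -0.1899, 0.2309]
orientation: [2.402, -2.023, -0.004]
force: [-0.1, 0.8, -2.5]
grip_width: 0.042
grasp_force: 35.0
```

>>> {"name": "send_rows", "arguments": {
  "deltas": [
    [0, 0, 0, 0, 0, 0],
    [0, 0, 0, 0, 0, 0],
    [0, 0, 0, 0, 0, 0]
  ]
}}

```text
time_s: 8.8
position: [0.5401, -0.1894, 0.2336]
orientation: [-2.404, 2.021, -0.003]
force: [-0.5, 0.1, -2.7]
grip_width: 0.0416
grasp_force: 35.0
```

>>> {"name": "send_rows", "arguments": {
  "deltas": [
    [0, 0, 0.001, 0, 0, 0],
    [0, 0, 0.002, 0, 0, 0],
    [0, 0, 0.003, 0, 0, 0],
    [0, 0, 0.004, 0, 0, 0],
    [0, 0, 0.005, 0, 0, 0]
  ]
}}

```text
time_s: 9.3
position: [0.5395, -0.1893, 0.2275]
orientation: [2.405, -2.021, -0.0]
force: [0.1, -0.3, -2.8]
grip_width: 0.0417
grasp_force: 35.0
```

>>> {"name": "send_rows", "arguments": {
  "deltas": [
    [0, 0, 0.001, 0, 0, 0],
    [0, 0, 0.002, 0, 0, 0],
    [0, 0, 0.003, 0, 0, 0],
    [0, 0, 0.004, 0, 0, 0],
    [0, 0, 0.004, 0, 0, 0]
  ]
}}

```text
time_s: 9.8
position: [0.5394, -0.1893, 0.2233]
orientation: [2.405, -2.021, -0.001]
force: [0.4, 0.9, -2.7]
grip_width: 0.0416
grasp_force: 35.0
```

>>> {"name": "send_rows", "arguments": {
  "deltas": [
    [0, 0, 0.002, 0, 0, 0],
    [0, 0, 0.004, 0, 0, 0],
    [0, 0, 0.006, 0, 0, 0],
    [0, 0, 0.008, 0, 0, 0],
    [0, 0, 0.01, 0, 0, 0]
  ]
}}

```text
time_s: 10.3
position: [0.5395, -0.1893, 0.2133]
orientation: [2.405, -2.021, -0.0]
force: [0.0, -0.4, -2.9]
grip_width: 0.0416
grasp_force: 35.0
```

>>> {"name": "send_rows", "arguments": {
  "deltas": [
    [0, 0, 0.003, 0, 0, 0],
    [0, 0, 0.006, 0, 0, 0],
    [0, 0, 0.009, 0, 0, 0],
    [0, 0, 0.012, 0, 0, 0],
    [0, 0, 0.015, 0, 0, 0]
  ]
}}

```text
time_s: 10.8
position: [0.5395, -0.1893, 0.1983]
orientation: [2.405, -2.021, -0.0]
force: [-1.5, 0.1, -3.0]
grip_width: 0.0417
grasp_force: 35.0
```

>>> {"name": "send_rows", "arguments": {
  "deltas": [
    [0, 0, 0.003, 0, 0, 0],
    [0, 0, 0.006, 0, 0, 0],
    [0, 0, 0.009, 0, 0, 0],
    [0, 0, 0.012, 0, 0, 0],
    [0, 0, 0.015, 0, 0, 0]
  ]
}}

```text
time_s: 11.3
position: [0.5396, -0.1893, 0.1833]
orientation: [-2.405, 2.021, -0.0]
force: [-0.4, 1.0, -1.7]
grip_width: 0.042
grasp_force: 35.0
```

>>> {"name": "send_rows", "arguments": {
  "deltas": [
    [0, 0, 0.002, 0, 0, 0],
    [0, 0, 0.004, 0, 0, 0],
    [0, 0, 0.005, 0, 0, 0],
    [0, 0, 0.005, 0, 0, 0]
  ]
}}

```text
time_s: 11.7
position: [0.5395, -0.1893, 0.1784]
orientation: [2.405, -2.021, -0.0]
force: [0.4, -0.2, -2.7]
grip_width: 0.042
grasp_force: 35.0
```

>>> {"name": "send_rows", "arguments": {
  "deltas": [
    [0, 0, 0.001, 0, 0, 0],
    [0, 0, 0.002, 0, 0, 0],
    [0, 0, 0.002, 0, 0, 0]
  ]
}}

```text
time_s: 12.0
position: [0.5394, -0.1893, 0.1764]
orientation: [2.405, -2.021, -0.0]
force: [0.8, 0.3, -2.9]
grip_width: 0.0413
grasp_force: 35.0
```

>>> {"name": "send_rows", "arguments": {
  "deltas": [
    [0, 0, 0, 0, 0, 0],
    [0, 0, 0, 0, 0, 0],
    [0, 0, 0, 0, 0, 0],
    [0, 0, 0, 0, 0, 0]
  ],
  "jaw": 0.07
}}

```text
time_s: 12.4
position: [0.5398, -0.1894, 0.177]
orientation: [-2.405, 2.021, -0.001]
force: [0.1, 0.2, 0.3]
grip_width: 0.065
grasp_force: 0.0
```

>>> {"name": "send_rows", "arguments": {
  "deltas": [
    [0, 0, -0.02, 0, 0, 0],
    [0, 0, -0.05, 0, 0, 0],
    [0, 0, -0.09, 0, 0, 0],
    [0, 0, -0.13, 0, 0, 0],
    [0, 0, -0.15, 0, 0, 0]
  ]
}}

```text
time_s: 12.9
position: [0.5407, -0.1899, 0.3312]
orientation: [-2.403, 2.019, -0.01]
force: [0.7, 0.2, 0.8]
grip_width: 0.0702
grasp_force: 0.0
```

>>> {"name": "send_rows", "arguments": {
  "deltas": [
    [-0.03, 0, 0, 0, 0, 0],
    [-0.05, 0, 0, 0, 0, 0],
    [-0.05, 0, 0, 0, 0, 0],
    [-0.05, 0, 0, 0, 0, 0]
  ]
}}

```text
time_s: 13.3
position: [0.531, -0.14, 0.3269]
orientation: [-2.406, 2.02, -0.001]
force: [-1.1, -0.4, 0.6]
grip_width: 0.0699
grasp_force: 0.0
```

```bash
python3 - <<'E'
from h import *
o=get_obs();m=camera_model('wrist');w=get_image('wrist');s=get_image('scene')
print(o['position'],o['force'])
for n,mm in(('w',m),('s',camera_model('scene'))):
  for z in(.172,.202,.225): print(n,z,proj(mm,[.5395,-.189,z]))
c=np.zeros((480,800,3),np.uint8)
c[:,:400]=cv2.resize(w[100:220,270:370],None,fx=4,fy=4,interpolation=cv2.INTER_CUBIC)
c[:,400:]=cv2.resize(s[200:260,210:260],None,fx=8,fy=8,interpolation=cv2.INTER_CUBIC)
cv2.imwrite('pics/w5.png',c)
E
```

```text
[ 0.53098314 -0.14000178  0.32687826] [-1.12283217 -0.36417872  0.63773856]
w 0.172 [318.98814234 142.34347621]
w 0.202 [319.04297203 143.97484562]
w 0.225 [319.0932751  145.47164451]
s 0.172 [234.38196379 235.79350391]
s 0.202 [232.91061247 227.67301431]
s 0.225 [231.7499129  221.24853792]
```

View pics/w5.png

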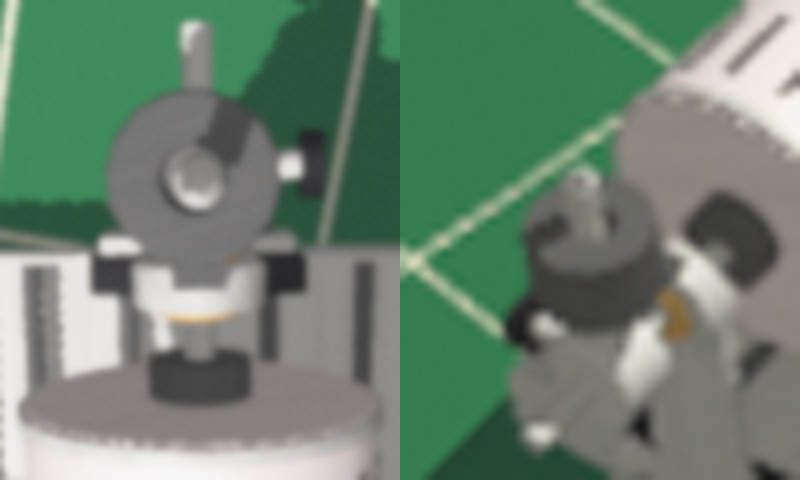

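The ring sits flat on the shoulder with the rod standing through its bore, and it has been released. Now to the crank grip.

>>> {"name": "send_rows", "arguments": {
  "deltas": [
    [-0.04, -0.001, 0, 0, 0, 0],
    [-0.08, -0.002, 0, 0, 0, 0],
    [-0.12, -0.003, 0, 0, 0, 0],
    [-0.16, -0.004, 0, 0, 0, 0],
    [-0.2, -0.005, 0, 0, 0, 0]
  ],
  "jaw": 0.087
}}

```text
time_s: 13.9
position: [0.5014, 0.0585, 0.3265]
orientation: [2.403, -2.023, 0.0]
force: [1.1, -0.1, 0.4]
grip_width: 0.0865
grasp_force: 0.0
```

>>> {"name": "send_rows", "arguments": {
  "deltas": [
    [-0.04, -0.001, 0, 0, 0, 0],
    [-0.08, -0.001, 0, 0, 0, 0],
    [-0.12, -0.002, 0, 0, 0, 0],
    [-0.14, -0.002, 0, 0, 0, 0]
  ]
}}

```text
time_s: 14.3
position: [0.4794, 0.1981, 0.3262]
orientation: [2.406, -2.02, -0.0]
force: [-0.8, -0.6, 0.2]
grip_width: 0.087
grasp_force: 0.0
```

>>> {"name": "send_rows", "arguments": {
  "deltas": [
    [0, 0, 0, 0, 0, 0],
    [0, 0, 0, 0, 0, 0],
    [0, 0, 0, 0, 0, 0],
    [0, 0, 0, 0, 0, 0],
    [0, 0, 0, 0, 0, 0]
  ]
}}

```text
time_s: 14.8
position: [0.4796, 0.1952, 0.3267]
orientation: [-2.403, 2.023, -0.0]
force: [0.2, 0.6, -0.0]
grip_width: 0.0872
grasp_force: 0.0
```

```bash
python3 - <<'E'
from h import *
o=get_obs();m=camera_model('wrist');im=get_image('wrist');cv2.imwrite('pics/w6.png',im)
print(o['position'],o['orientation'],o['force'])
h=cv2.cvtColor(im,cv2.COLOR_BGR2HSV)
mask=((h[...,0]<25)&(h[...,1]>90)).astype(np.uint8); mask[225:]=0
mask=cv2.morphologyEx(mask,cv2.MORPH_OPEN,np.ones((3,3)))
n,l,st,c=cv2.connectedComponentsWithStats(mask)
for k in range(1,n):
  if st[k,4]>100:
    ys,xs=np.where(l==k);vx=cv2.fitLine(np.c_[xs,ys].astype(np.float32),cv2.DIST_L2,0,.01,.01).ravel();print(st[k],c[k],vx)
for X in ([.476,.2115,.19],[.4837,.168,.19],[.4915,.125,.19]): print(proj(m,X))
E
```

```text
[0.47958664 0.1951735  0.32666442] [-2.40338650e+00  2.02296656e+00 -1.41881655e-04] [ 0.24351157  0.64906045 -0.00285895]
[   0    0   63  145 6947] [33.78551893 63.87577372] [ 0.11285596  0.99361134 33.78552    63.875774  ]
[  59   13   93  108 4557] [93.44217687 75.67237217] [ 0.5354274   0.84458125 93.44218    75.67237   ]
[160  62   8  37 130] [164.62307692  80.63076923] [ 1.16310865e-01 -9.93212879e-01  1.64623077e+02  8.06307678e+01]
[ 311  121   19   87 1568] [320.20089286 163.04017857] [1.2320759e-02 9.9992412e-01 3.2020090e+02 1.6304018e+02]
[182 157  28  34 137] [195.41605839 173.81751825] [  0.6197991   -0.78476053 195.41606    173.81752   ]
[138 208  31  13 232] [152.81034483 215.81034483] [ 9.9566859e-01 -9.2973426e-02  1.5281035e+02  2.1581035e+02]
[319.54580744 206.85705249]
[319.42502227 165.29439562]
[319.10787271 121.2682414 ]
```

View pics/w6.png

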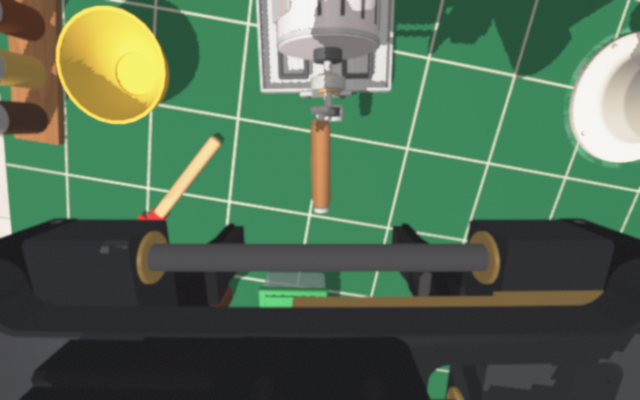

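The grip spans v 121–208 at u≈320, as predicted (320,165). The crank hub is at about (328,88), so the spit axis lies slightly aside of the grip. I'll compute both.

```bash
python3 - <<'E'
from h import *
o=get_obs();m=camera_model('wrist');p=o['position']
u=lambda d:totool(d,o)
G=atz(m,(320.2,164.5),.19);print('grip mid',G,u(G-p))
for z,px in((.135,(328.5,88)),(.135,(328,55)),(.135,(327.5,75)),(.19,(329,15)),(.16,(324,118))):
  P=atz(m,px,z);print(px,P,u(P-p))
print('rod',u(np.array([.5395,-.189,.2])-p))
for n,px,z in(('container',(192,253),.073),('mill',(196,209),.1),('scraper end',(283,205),.01)): print(n,atz(camera_model('top'),px,z),u(atz(camera_model('top'),px,z)-p))
E
```

```text
grip mid [0.48302029 0.16721579 0.19      ] [0.02828401 0.00138286 0.13666999]
(328.5, 88) [0.4872328  0.08609639 0.135     ] [0.10893361 0.01109725 0.19166431]
(328, 55) [0.49401188 0.05182546 0.135     ] [0.14385882 0.01027119 0.19166275]
(327.5, 75) [0.49083637 0.0725673  0.135     ] [0.12287938 0.00985737 0.19166385]
(329, 15) [0.49876436 0.03021233 0.19      ] [0.16596341 0.0092701  0.13666186]
(324, 118) [0.48683504 0.12036997 0.16      ] [0.07509449 0.00563077 0.16666694]
rod [0.38891172 0.00657234 0.12665149]
container [0.47581233 0.45667742 0.073     ] [-0.25814968 -0.04093356  0.25369158]
mill [0.61370214 0.44404585 0.1       ] [-0.22215367 -0.17464463  0.22671397]
scraper end [0.64491473 0.17529354 0.01      ] [ 0.04798503 -0.15947987  0.31669808]
```

>>> {"name": "send_rows", "arguments": {
  "deltas": [
    [0.012, 0.001, 0.03, 0, 0, 0],
    [0.025, 0.001, 0.07, 0, 0, 0],
    [0.025, 0.001, 0.11, 0, 0, 0],
    [0.025, 0.001, 0.14, 0, 0, 0],
    [0.025, 0.001, 0.157, 0, 0, 0]
  ]
}}

```text
time_s: 15.35
position: [0.4814, 0.1699, 0.1669]
orientation: [2.401, -2.02, -0.002]
force: [0.4, 0.7, 0.3]
grip_width: 0.0871
grasp_force: 0.0
```

>>> {"name": "send_rows", "arguments": {
  "deltas": [
    [0, 0, 0, 0, 0, 0],
    [0, 0, 0, 0, 0, 0],
    [0, 0, 0, 0, 0, 0],
    [0, 0, 0, 0, 0, 0]
  ]
}}

```text
time_s: 15.75
position: [0.4834, 0.1717, 0.171]
orientation: [-2.403, 2.019, -0.001]
force: [-0.5, -0.4, -1.0]
grip_width: 0.0867
grasp_force: 0.0
```

>>> {"name": "send_rows", "arguments": {
  "deltas": [
    [0, 0, 0, 0, 0, 0],
    [0, 0, 0, 0, 0, 0],
    [0, 0, 0, 0, 0, 0],
    [0, 0, 0, 0, 0, 0],
    [0, 0, 0, 0, 0, 0]
  ],
  "jaw": 0.01,
  "force": 50
}}

```text
time_s: 16.25
position: [0.4827, 0.1713, 0.1695]
orientation: [2.405, -2.021, -0.0]
force: [-0.6, 0.9, -0.8]
grip_width: 0.0549
grasp_force: 0.0
```

>>> {"name": "send_rows", "arguments": {
  "deltas": [
    [0, 0, 0, 0, 0, 0],
    [0, 0, 0, 0, 0, 0],
    [0, 0, 0, 0, 0, 0],
    [0, 0, 0, 0, 0, 0],
    [0, 0, 0, 0, 0, 0]
  ]
}}

```text
time_s: 16.75
position: [0.4823, 0.1711, 0.1693]
orientation: [2.404, -2.021, -0.001]
force: [-0.0, 0.3, -0.5]
grip_width: 0.0184
grasp_force: 50.0
```

>>> {"name": "send_rows", "arguments": {
  "deltas": [
    [0, 0, 0, 0, 0, 0],
    [0, 0, 0, 0, 0, 0],
    [0, 0, 0, 0, 0, 0]
  ]
}}

```text
time_s: 17.05
position: [0.4823, 0.1711, 0.1693]
orientation: [2.404, -2.021, -0.001]
force: [-0.6, -0.8, -1.2]
grip_width: 0.0185
grasp_force: 50.0
```

Grip held at 18.4 mm opening. I'll compute the row table for the circle.

```bash
python3 - <<'E'
import numpy as np
a0=10.6
f=lambda a:np.array([-55*np.sin(np.radians(a)),-55*np.cos(np.radians(a))])
for k in range(0,36,2):
    b=a0+10*k; print(round(b,1),[np.round((f(b+d)-f(b))/1000,4).tolist() for d in(10,20)])
E
```

```text
10.6 [[-0.0092, 0.0026], [-0.0179, 0.0067]]
30.6 [[-0.0078, 0.0056], [-0.0145, 0.0124]]
50.6 [[-0.0054, 0.0079], [-0.0094, 0.0166]]
70.6 [[-0.0024, 0.0093], [-0.0031, 0.0188]]
90.6 [[0.0009, 0.0095], [0.0035, 0.0188]]
110.6 [[0.0041, 0.0086], [0.0097, 0.0164]]
130.6 [[0.0068, 0.0067], [0.0148, 0.0121]]
150.6 [[0.0087, 0.004], [0.018, 0.0063]]
170.6 [[0.0096, 0.0007], [0.0191, -0.0002]]
190.6 [[0.0092, -0.0026], [0.0179, -0.0067]]
210.6 [[0.0078, -0.0056], [0.0145, -0.0124]]
230.6 [[0.0054, -0.0079], [0.0094, -0.0166]]
250.6 [[0.0024, -0.0093], [0.0031, -0.0188]]
270.6 [[-0.0009, -0.0095], [-0.0035, -0.0188]]
290.6 [[-0.0041, -0.0086], [-0.0097, -0.0164]]
310.6 [[-0.0068, -0.0067], [-0.0148, -0.0121]]
330.6 [[-0.0087, -0.004], [-0.018, -0.0063]]
350.6 [[-0.0096, -0.0007], [-0.0191, 0.0002]]
```

>>> {"name": "send_rows", "arguments": {
  "deltas": [
    [0, -0.0046, 0.0011, 0, 0, 0],
    [0, -0.0092, 0.0026, 0, 0, 0],
    [0, -0.0136, 0.0045, 0, 0, 0],
    [0, -0.0179, 0.0067, 0, 0, 0]
  ]
}}

```text
time_s: 17.45
position: [0.5003, 0.1744, 0.1622]
orientation: [2.404, -2.021, -0.001]
force: [-4.1, 0.6, -2.3]
grip_width: 0.0187
grasp_force: 50.0
```

>>> {"name": "send_rows", "arguments": {
  "deltas": [
    [0, -0.004, 0.0026, 0, 0, 0],
    [0, -0.0078, 0.0056, 0, 0, 0],
    [0, -0.0113, 0.0089, 0, 0, 0],
    [0, -0.0145, 0.0124, 0, 0, 0]
  ]
}}

```text
time_s: 17.85
position: [0.5141, 0.1769, 0.1498]
orientation: [2.404, -2.021, -0.002]
force: [-5.7, 2.2, -1.0]
grip_width: 0.0185
grasp_force: 50.0
```

>>> {"name": "send_rows", "arguments": {
  "deltas": [
    [0, -0.0029, 0.0038, 0, 0, 0],
    [0, -0.0054, 0.0079, 0, 0, 0],
    [0, -0.0076, 0.0122, 0, 0, 0],
    [0, -0.0094, 0.0166, 0, 0, 0]
  ]
}}

```text
time_s: 18.25
position: [0.5229, 0.1786, 0.1335]
orientation: [2.404, -2.02, -0.002]
force: [-8.5, 2.6, 1.4]
grip_width: 0.0187
grasp_force: 50.0
```

>>> {"name": "send_rows", "arguments": {
  "deltas": [
    [0, -0.0014, 0.0046, 0, 0, 0],
    [0, -0.0024, 0.0093, 0, 0, 0],
    [0, -0.003, 0.014, 0, 0, 0],
    [0, -0.0031, 0.0188, 0, 0, 0]
  ]
}}

```text
time_s: 18.65
position: [0.526, 0.1791, 0.1155]
orientation: [2.404, -2.02, -0.002]
force: [-10.8, 2.7, 6.2]
grip_width: 0.0189
grasp_force: 50.0
```

>>> {"name": "send_rows", "arguments": {
  "deltas": [
    [0, 0.0003, 0.0048, 0, 0, 0],
    [0, 0.0009, 0.0095, 0, 0, 0],
    [0, 0.002, 0.0142, 0, 0, 0],
    [0, 0.0035, 0.0188, 0, 0, 0]
  ]
}}

```text
time_s: 19.05
position: [0.5234, 0.1786, 0.098]
orientation: [-2.406, 2.02, -0.001]
force: [-8.9, 0.8, 11.8]
grip_width: 0.0186
grasp_force: 50.0
```

>>> {"name": "send_rows", "arguments": {
  "deltas": [
    [0, 0.0019, 0.0044, 0, 0, 0],
    [0, 0.0041, 0.0086, 0, 0, 0],
    [0, 0.0068, 0.0126, 0, 0, 0],
    [0, 0.0097, 0.0164, 0, 0, 0]
  ]
}}

```text
time_s: 19.45
position: [0.5163, 0.1774, 0.0835]
orientation: [-2.404, 2.016, -0.006]
force: [-5.7, -0.9, 17.6]
grip_width: 0.0187
grasp_force: 50.0
```

>>> {"name": "send_rows", "arguments": {
  "deltas": [
    [0, 0.0032, 0.0035, 0, 0, 0],
    [0, 0.0068, 0.0067, 0, 0, 0],
    [0, 0.0107, 0.0096, 0, 0, 0],
    [0, 0.0148, 0.0121, 0, 0, 0]
  ]
}}

```text
time_s: 19.85
position: [0.5065, 0.1758, 0.0728]
orientation: [-2.399, 2.008, -0.015]
force: [7.6, -5.9, 12.2]
grip_width: 0.0187
grasp_force: 50.0
```

```bash
python3 - <<'E'
from h import *
o=get_obs();print({k:np.round(v,3) for k,v in o.items()})
R=Rot.from_rotvec(o['orientation']).as_matrix();print(R.round(3))
E
```

```text
{'time_s': np.float64(19.85), 'qpos': array([ 0.64 ,  0.389, -0.419,  0.009, -0.748, -0.47 ]), 'dq': array([ 0.031, -0.017, -0.115,  0.013,  0.122, -0.036]), 'tau': array([  4.485, -28.154,   9.322,  -0.335,  -0.713,   0.04 ]), 'position': array([0.507, 0.176, 0.073]), 'orientation': array([-2.399,  2.008, -0.015]), 'force': array([ 7.599, -5.94 , 12.198]), 'wrist_torque': array([-1.841, -2.188, -0.08 ]), 'grasp_force': np.float64(50.003), 'grip_width': np.float64(0.019)}
[[ 0.176 -0.984  0.016]
 [-0.984 -0.176  0.004]
 [-0.001 -0.016 -1.   ]]
```

The TCP stays on a 54.7 mm circle. The torque rises from 0.13 to 0.70 N m and crosses the friction value (0.46) near a ≈ 107°. I'll turn back over the same arc so that friction cancels out.

>>> {"name": "send_rows", "arguments": {
  "deltas": [
    [0, -0.0041, -0.0025, 0, 0, 0],
    [0, -0.008, -0.0054, 0, 0, 0],
    [0, -0.0116, -0.0086, 0, 0, 0],
    [0, -0.0148, -0.0121, 0, 0, 0]
  ]
}}

```text
time_s: 20.25
position: [0.5121, 0.1765, 0.0787]
orientation: [2.401, -2.02, -0.004]
force: [-6.4, 3.8, -1.2]
grip_width: 0.0184
grasp_force: 50.2
```

>>> {"name": "send_rows", "arguments": {
  "deltas": [
    [0, -0.0029, -0.0038, 0, 0, 0],
    [0, -0.0056, -0.0078, 0, 0, 0],
    [0, -0.0078, -0.012, 0, 0, 0],
    [0, -0.0097, -0.0164, 0, 0, 0]
  ]
}}

```text
time_s: 20.65
position: [0.5216, 0.1783, 0.094]
orientation: [2.401, -2.02, -0.005]
force: [-3.7, 4.0, -6.9]
grip_width: 0.0186
grasp_force: 50.1
```

>>> {"name": "send_rows", "arguments": {
  "deltas": [
    [0, -0.0015, -0.0046, 0, 0, 0],
    [0, -0.0026, -0.0093, 0, 0, 0],
    [0, -0.0032, -0.014, 0, 0, 0],
    [0, -0.0035, -0.0188, 0, 0, 0]
  ]
}}

```text
time_s: 21.05
position: [0.5259, 0.1791, 0.1136]
orientation: [2.403, -2.021, -0.003]
force: [-2.9, 4.3, -10.2]
grip_width: 0.0188
grasp_force: 50.1
```

>>> {"name": "send_rows", "arguments": {
  "deltas": [
    [0, 0.0001, -0.0048, 0, 0, 0],
    [0, 0.0007, -0.0095, 0, 0, 0],
    [0, 0.0017, -0.0142, 0, 0, 0],
    [0, 0.0031, -0.0188, 0, 0, 0]
  ]
}}

```text
time_s: 21.45
position: [0.5232, 0.1786, 0.1329]
orientation: [2.404, -2.021, -0.002]
force: [-1.3, 4.9, -13.8]
grip_width: 0.0188
grasp_force: 50.0
```

>>> {"name": "send_rows", "arguments": {
  "deltas": [
    [0, 0.0018, -0.0044, 0, 0, 0],
    [0, 0.004, -0.0087, 0, 0, 0],
    [0, 0.0065, -0.0128, 0, 0, 0],
    [0, 0.0094, -0.0166, 0, 0, 0]
  ]
}}

```text
time_s: 21.85
position: [0.5143, 0.1769, 0.1498]
orientation: [2.404, -2.022, -0.001]
force: [0.1, 5.1, -16.7]
grip_width: 0.0186
grasp_force: 50.0
```

```bash
cat > fit.py <<'E'
import numpy as np
from scipy.optimize import least_squares
D=[(.5003,.1744,.1622,-4.1,.6,-2.3,1),(.5141,.1769,.1498,-5.7,2.2,-1.0,1),(.5229,.1786,.1335,-8.5,2.6,1.4,1),(.5260,.1791,.1155,-10.8,2.7,6.2,1),
(.5234,.1786,.0980,-8.9,.8,11.8,1),(.5163,.1774,.0835,-5.7,-.9,17.6,1),(.5065,.1758,.0728,7.6,-5.9,12.2,1),
(.5121,.1765,.0787,-6.4,3.8,-1.2,-1),(.5216,.1783,.094,-3.7,4.0,-6.9,-1),(.5259,.1791,.1136,-2.9,4.3,-10.2,-1),(.5232,.1786,.1329,-1.3,4.9,-13.8,-1),(.5143,.1769,.1498,.1,5.1,-16.7,-1)]
D=np.array(D);xh=np.array([.985,.172])
X=D[:,:2]@xh;Z=D[:,2];Fx=D[:,3:5]@xh;Fz=D[:,5];s=D[:,6]
c=least_squares(lambda p:np.hypot(X-p[0],Z-p[1])-p[2],[.4944,.1152,.055]).x
print('circle',c)
a=np.arctan2(X-c[0],Z-c[1]); t=-.055*(Fx*np.cos(a)-Fz*np.sin(a))
g=least_squares(lambda p:p[0]*s-p[1]*np.sin(a+p[2])-t,[.46,.38,1.3])
print('fric,M,phi',g.x,'heavy down at a=',np.degrees(np.pi-g.x[2]))
for r in zip(np.degrees(a).round(1),s,t.round(3),g.fun.round(3)):print(*r)
for fr in(.46,):
  q=least_squares(lambda p:fr*s-p[0]*np.sin(a+p[1])-t,[.38,1.3]).x;print(q,np.degrees(np.pi-q[1]))
E
python3 fit.py
```

```text
circle [0.49360021 0.11530788 0.05530763]
fric,M,phi [0.46161268 0.39856772 1.30452366] heavy down at a= 105.2562999661212
31.9 1.0 0.117 -0.037
51.4 1.0 0.137 0.003
70.8 1.0 0.216 0.02
89.8 1.0 0.343 0.012
108.2 1.0 0.468 0.014
125.0 1.0 0.611 -0.015
140.1 1.0 0.703 -0.014
131.6 -1.0 -0.256 -0.029
112.7 -1.0 -0.413 0.003
91.8 -1.0 -0.564 0.01
71.5 -1.0 -0.712 0.029
51.5 -1.0 -0.753 -0.03
[0.39835995 1.30499703] 105.22917789366849
```

Clean fit: friction 0.462, load moment 0.399 N m, heavy side down at a = 105.2°. Moving there.

>>> {"name": "send_rows", "arguments": {
  "deltas": [
    [0, -0.0029, 0.0038, 0, 0, 0],
    [0, -0.0054, 0.0079, 0, 0, 0],
    [0, -0.0076, 0.0122, 0, 0, 0],
    [0, -0.0094, 0.0166, 0, 0, 0]
  ]
}}

```text
time_s: 22.25
position: [0.5222, 0.1783, 0.1358]
orientation: [2.404, -2.02, -0.002]
force: [-10.3, 5.9, -0.5]
grip_width: 0.0187
grasp_force: 50.2
```

>>> {"name": "send_rows", "arguments": {
  "deltas": [
    [0, -0.0014, 0.0046, 0, 0, 0],
    [0, -0.0024, 0.0093, 0, 0, 0],
    [0, -0.003, 0.014, 0, 0, 0],
    [0, -0.0031, 0.0188, 0, 0, 0]
  ]
}}

```text
time_s: 22.65
position: [0.526, 0.179, 0.1183]
orientation: [2.406, -2.02, 0.0]
force: [-10.9, 4.5, 5.2]
grip_width: 0.0189
grasp_force: 50.3
```

>>> {"name": "send_rows", "arguments": {
  "deltas": [
    [0, 0.0004, 0.0061, 0, 0, 0],
    [0, 0.0012, 0.0109, 0, 0, 0],
    [0, 0.0024, 0.0155, 0, 0, 0],
    [0, 0.0024, 0.0155, 0, 0, 0],
    [0, 0.0024, 0.0155, 0, 0, 0]
  ]
}}

```text
time_s: 23.15
position: [0.5248, 0.1789, 0.1034]
orientation: [-2.405, 2.019, -0.002]
force: [-9.4, 5.2, 3.9]
grip_width: 0.0188
grasp_force: 50.0
```

>>> {"name": "send_rows", "arguments": {
  "deltas": [
    [0, 0, 0, 0, 0, 0],
    [0, 0, 0, 0, 0, 0],
    [0, 0, 0, 0, 0, 0],
    [0, 0, 0, 0, 0, 0],
    [0, 0, 0, 0, 0, 0]
  ]
}}

```text
time_s: 23.65
position: [0.5248, 0.1789, 0.1034]
orientation: [-2.405, 2.019, -0.002]
force: [-9.2, 4.0, 3.6]
grip_width: 0.0187
grasp_force: 50.0
```

```bash
python3 - <<'E'
from h import *
c=[.4936,.1153]
for i in range(4):
  o=get_obs();p=o['position'];x=p[:2]@[.985,.172]
  print(o['time_s'],p,np.degrees(np.arctan2(x-c[0],p[2]-c[1])),o['force'].round(1),o['grasp_force'],abs(o['dq']).max())
  s=get_image('scene')
a=cv2.imread('pics/w5.png')[:,400:];b=cv2.resize(s[200:260,210:260],None,fx=8,fy=8,interpolation=cv2.INTER_CUBIC)
print('ring crop change',np.abs(a[130:330,110:270].astype(int)-b[130:330,110:270]).mean())
E
```

```text
23.65 [0.52483185 0.17886766 0.10342342] 102.37628362099098 [-9.2  4.   3.6] 50.00098491087556 0.0015129858435297444
23.7 [0.52484885 0.17885902 0.10345002] 102.34603913359223 [-8.3  4.5  4. ] 50.000975131988525 0.0033991841620694446
23.75 [0.52482607 0.17887904 0.10340835] 102.39233151854253 [-9.7  4.3  4.2] 50.00105297192931 0.0017717349613818227
23.8 [0.52484123 0.17884577 0.10343917] 102.35916223189565 [-9.1  3.8  4.1] 50.00100972130895 0.001720122749660543
ring crop change 4.8017916666666665
```

The spit is at 102.4°, 3° from the target against a tolerance of 17°. It is still, the grip is held with 50 N, and the ring looks unchanged. Handing in.

```bash
python3 -c "
from cell import *
print(sign_off())"
```

```text
the job is handed in; nothing more can be done
None
```

Handed in at about 24 s: the ring is seated on the shoulder and let go, and the drum's heavy side is down to within about 3° by my torque fit (limit about 17°), with the crank grip held still at 50 N; the hand-in call returned no verdict.

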